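# Open the combination lock box of the laboratory's standards

### The arm

A 7-joint arm with a two-finger parallel gripper is mounted at the origin on the work surface. World frame = base frame: x ahead of the robot, y to its left, z up, the work surface at z = 0. Lengths are in m, angles in rad, forces in N, time in s.
With the tool pointing down it reaches from about 0.425 to 0.875 m from the base axis. Payload 4.7 kg.
Tool frame: the origin (TCP) lies midway between the tips of the shut fingers; the grasp point (between the pads) lies 19 mm behind it; z points along the fingers, y is the line along which they close (so a half turn about z gives the same grasp; the last joint's range is limited). The gripper opens to 87 mm and grips with 3 to 60 N. Pads are 19 mm wide; open, the fingers measure 117 mm over their backs; the gripper's body (75 mm by 190 mm) begins 51 mm behind the grasp point.
Start: joints at [-1.098, 0.321, -0.07, 1.45, 0.023, 1.371, -0.057], TCP at [0.288, 0.583, 0.223] pointing down, gripper open.
Joint ranges: [-2.86, 2.86], [-0.3, 2.09], [-1.38, 1.24], [0.06, 2.45], [-1.56, 4.7], [0.09, 2.05], [-2.69, 2.69]. Speed limits (rad/s): [2.57, 2.57, 3.14, 3.14, 3.14, 3.14, 3.14].

### API

Orientations are given as a rotation vector (axis times angle).
In Python, from bench import ctrl gives the robot as it stands. The module is installed in compiled form; this text tells all that it offers.
- The arm moves only by the shell command python3 -m handwheel 'ROWS' [FORCE]. ROWS is JSON, a list of rows, each a list of 7 numbers: the finger opening in m, from 0 to 0.087, then the shift along the tool's x, y, z in m, then the turn, a rotation vector about the tool's x, y, z in degrees. A call has 1 to 12 rows; each row shifts and turns the commanded pose from where the row before left it, along the tool's axes as they then stand; what a row does not reach is not made up. A row lasts 1/8 s, in which the tool goes at most 62.5 mm and 10.7 degrees, less where a joint would pass 70% of its speed; a pose out of reach is approached as far as the arm can. A call is refused whole if a number of a shift passes 0.0625 or a number of a turn 10.7, either way. A call with a gripper value outside its range is refused whole. The fingers move at their own pace and stop on an object; FORCE is the grip in N (left out, the last holds). Time passes only in rows, so rows that do not move let the fingers close. It gives the time, the measured TCP pose, the force, the opening and the grip force at its end, in the units of the state.
- ctrl.get_state(): the state, without advancing time (a new reading comes with each control period).
- ctrl.get_image(name): name is "scene" or "top" or "wrist"; returns (picture, depth): 420x560x3 uint8, blue, green, red; 420x560 float32, m along the optical axis (not along the pixel's ray), 0 where there is no reading.
- ctrl.camera_info(name): a dict with "intrinsics" (3x3 intrinsics, pixels), "R" (3x3) and "t" (3): a world point X has camera coordinates R X + t. Camera axes: x right, y down, z forward; pixel columns grow to the right and rows downward; lengths in m; the calibration is good to about 2 mm. A picture is of the moment at which its call begins: read the wrist's pose just before it. camera_info takes no time and is no camera call; for the wrist camera it gives the pose at the moment of the call.
- ctrl.close_job(): hands the job in; it is judged then, once.
The state is a dict: "time": time; "joint_positions": joint angles; "qd": joint speeds; "joint_torque": joint torques, N m; "position": TCP position; "tool_rot": TCP orientation; "ft_force": force on the tool from outside, world axes, zero at the start; "torque": the same for the moment, N m; "grip_width": opening from 0.0 (shut) to 1.0 (fully open); "grip_force": force on a finger pad.
Only numpy, scipy, OpenCV 4.12 (cv2) and the standard library are available. Lean on these libraries where they do the work, as an engineer would, in place of code of your own. Each camera call takes 0.05 s, during which the arm holds its last target. There are 200 camera calls.

### The job

Open the standards lock box: turn its dial right (clockwise) past 25 twice and stop on 25 the third time, then left past 30 once and stop on 30 the second time, then right again until you feel the bolt draw and the dial come up against its stop, and do not force it there. Then lift the lid until it stands well open by itself, and leave the bottle and the tube rack where they are.

Things in the scene. Friction and masses are not known exactly. Their poses are not given: they have to be found in the camera images.
- lockbox: Grey painted steel lock box, fixed to the bench: 240 mm deep (x), 260 mm wide (y), 110 mm high, with a 6 mm steel lid on top (its upper face 116 mm above the bench). Origin: centre of its underside. Its x axis points from the front (the handle's side, towards the robot) to the back (the hinge), y to its left, z up.
- dial_axis (a point): Point on the dial's upright axis, level with the wing's top edge, 156 mm above the bench, over the middle of the lid; axes as the lock box while the lid is shut. The wing can be pinched from above, or pushed round with shut finger tips beside it, 25 to 35 mm from the axis, for as many turns as wanted.
- index (a point): The black index line on the steel ring around the dial, at the back (the hinge's side), 58 mm from the axis. The number that stands here is the dial's reading. The numbers 0 to 39 count clockwise round the face from the zero tick, one to each tick, so turning right counts down.
- dial: Black dial disc, 104 mm across, its face 130 mm above the bench, bevelled to the rim, with a raised aluminium wing grip: an upright bar 76 mm long, 10 mm thick, crossing the axis, from 130 to 156 mm above the bench. 40 white rim ticks, every fifth longer, the zero tick broadest and longest, at one end of the wing. Origin: on the axis at the lid's upper face; x axis through the zero tick, z up.
- spindle (a joint): Angle of the dial in rad: 0 with the zero tick at the index, growing to the left (counter-clockwise from above): number at the index = angle x 40 / 6.283, modulo 40. Adds up over the turns; starts within a sixth of a turn of 0; has no end stops until the bolt is caught. Friction 0.05 Nm, up to 0.08 Nm with the wheels; it stays where it is left.
- lock (a point): Middle of the lock under the lid (hidden): two wheels and a cam. The dial picks up one wheel, and that one the other, each after up to 0.9 turn, anew in each direction. Each number must be met within one division either way; if missed, start again from the first. On the last turn right, somewhere between 7 and 38, the cam catches the bolt.
- bolt_stop (a point): The bolt in the lock (hidden; this point is fixed to the lid). From where it is caught the dial draws it, with about 0.25 Nm, by some 3 numbers to a stop that lies somewhere between 3 and 36, differently in each lock, and can only be felt. Only a bolt drawn to within 2 mm (under half a number) of the stop frees the lid. 0.4 to 0.5 Nm against the stop is plenty; about 1 Nm is forcing it.
- lid_handle (a point): Middle of the handle's bar on the lid: a round steel bar 100 mm long, 11 mm thick, along the box's y, 22 mm behind the lid's front edge, its middle 35 mm above the lid (151 mm above the bench); moves with the lid.
- lid_hinge (a point): Middle of the hinge line, along the box's y at the back top edge, 110 mm above the bench; 218 mm behind the handle. Fixed.
- lid (a joint): Opening angle of the lid in rad: 0 shut, up to 1.35. A stiff friction hinge holds it wherever it is left; lifting it at the handle takes 10 to 13 N.
- bottle: White plastic reagent bottle, 68 mm across, 150 mm tall, standing beside the lock box. Origin: centre of its underside.
- rack: White tube rack with 15 capped tubes, 80 x 150 mm, 98 mm tall, standing on the other side of the lock box. Origin: centre of its underside.

How it is judged:
By the outcome, as a careful person would: the job done as asked, in the order asked, and still so for the second after the job is handed in, with the robot touching nothing.
It also fails if it takes over 72 s, if anything falls off the work surface, if the arm or the gripper's body presses on something with over 40 N, if the wrist force passes 120 N, or if a joint passes its speed limit or range.

## Working session

There is one attempt and no reset: what is moved stays moved. The work goes in short steps, Python scripts to look and compute and a shell command to move; the robot and the scene stay as the last step left them, time stands still between calls to the robot, and variables do not carry over. Pictures are saved under pics/ and viewed, at most 10 in all, crops included, and the job is handed in when it is done.

```bash
mkdir -p pics
python3 - <<'E'
from bench import ctrl
import cv2,numpy as np
s=ctrl.get_state(); print({k:np.round(v,3).tolist() for k,v in s.items()})
for n in("top","scene"):
    im,d=ctrl.get_image(n); cv2.imwrite(f"pics/{n}0.png",im); np.save(f"pics/{n}0.npy",d)
    c=ctrl.camera_info(n); print(n,np.round(c["intrinsics"],1).tolist(),np.round(c["R"],3).tolist(),np.round(c["t"],3).tolist())
a=cv2.imread("pics/top0.png");b=cv2.imread("pics/scene0.png")
E
```

```text
{'time': 0.0, 'joint_positions': [-1.098, 0.322, -0.07, 1.452, 0.023, 1.371, -0.057], 'qd': [-0.0, 0.0, 0.0, -0.0, 0.0, 0.001, 0.0], 'joint_torque': [0.0, -49.129, -0.404, -31.253, -0.064, 0.043, 0.0], 'position': [0.288, 0.582, 0.221], 'tool_rot': [-0.714, -3.059, 0.003], 'ft_force': [0.271, -0.169, -0.487], 'torque': [-0.032, -0.017, -0.045], 'grip_force': 0.0, 'grip_width': 0.999}
top [[448.3, 0.0, 278.9], [0.0, 448.3, 205.1], [0.0, 0.0, 1.0]] [[-0.028, -1.0, -0.01], [-0.981, 0.03, -0.192], [0.192, 0.004, -0.981]] [0.063, 0.626, 1.069]
scene [[402.0, 0.0, 279.2], [0.0, 402.0, 217.6], [0.0, 0.0, 1.0]] [[-0.593, 0.805, 0.005], [0.434, 0.326, -0.84], [-0.678, -0.496, -0.543]] [0.325, -0.171, 1.526]
```

View pics/top0.png

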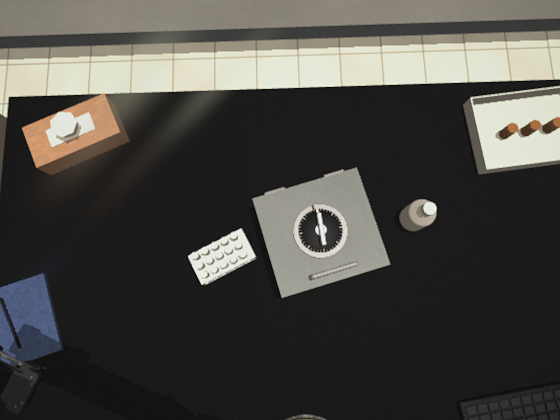

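View pics/scene0.png

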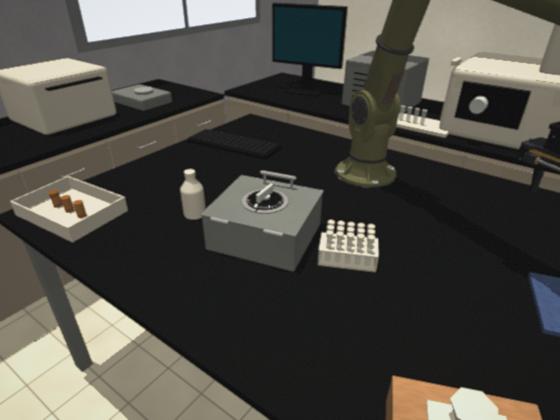

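The top view shows the box around (321,231), its handle at (333,271), the dial centred near (320,231), the bottle at (415,215) and the rack at (222,257). Next I'll measure them.

```bash
cat > h.py <<'E'
import cv2,numpy as np
from bench import ctrl
from scipy.spatial.transform import Rotation as Rn
def ray(c,uv,z):
    K,R,t=[np.array(c[k]) for k in("intrinsics","R","t")]
    o=-R.T@t; d=R.T@np.linalg.inv(K)@np.array([uv[0],uv[1],1.]); return o+d*(z-o[2])/d[2]
def proj(c,X):
    K,R,t=[np.array(c[k]) for k in("intrinsics","R","t")]
    p=K@(R@np.array(X,float)+t); return p[:2]/p[2]
E
python3 - <<'E'
from h import *
im=cv2.imread("pics/top0.png"); c=ctrl.camera_info("top")
hsv=cv2.cvtColor(im,cv2.COLOR_BGR2HSV); g=hsv[...,2]
m=((g>60)).astype(np.uint8); m[:, :240]=0; m[:,400:]=0; m[:160]=0; m[310:]=0
n,l,st,ce=cv2.connectedComponentsWithStats(m); k=1+np.argmax(st[1:,4]); print(st[k])
cs,_=cv2.findContours((l==k).astype(np.uint8),0,1); r=cv2.minAreaRect(max(cs,key=cv2.contourArea)); print(r)
P=[ray(c,p,.116) for p in cv2.boxPoints(r)]
print(np.round(P,4).tolist(), np.round(np.mean(P,0),4))
for i in range(4):
    d=P[(i+1)%4]-P[i]; print(np.linalg.norm(d[:2]),np.degrees(np.arctan2(d[1],d[0])))
cr=cv2.resize(im[165:305,245:395],None,fx=5,fy=5,interpolation=cv2.INTER_CUBIC)[:600,:]
cv2.imwrite("pics/crop1.png",cr[:, :750])
E
```

```text
[  252   167   139   131 10781]
((320.1216125488281, 230.270263671875), (106.45906066894531, 114.32585906982422), 72.89727020263672)
[[0.6405, 0.1133, 0.116], [0.7163, -0.1544, 0.116], [0.4682, -0.2119, 0.116], [0.3986, 0.045, 0.116]] [ 0.5559 -0.052   0.116 ]
0.2782671586889867 -74.19964444034275
0.2546880660732935 -166.97215073095634
0.26607413745490593 105.15176254160313
0.25137805091471116 15.775439667815235
```

View pics/crop1.png

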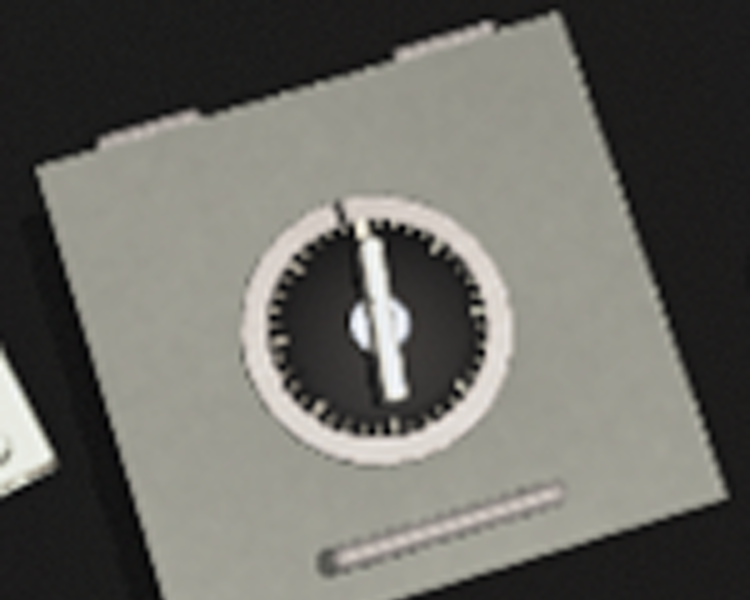

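The crop shows the index at (341,213), the zero tick at (361,228), wing ends at (371,238) and (397,398), the handle from (330,562) to (560,492), and the ring centre near (378,330).

Run:
```python
from h import *
c=ctrl.camera_info("top")
f=lambda x,y,z: ray(c,((x+.5)/5-.5+245,(y+.5)/5-.5+165),z)
P=dict(ring=f(378,330,.12),idx=f(341,213,.12),tick=f(361,228,.13),w1=f(371,238,.156),w2=f(397,398,.156),h1=f(330,562,.151),h2=f(560,492,.151),bl=f(36,168,.116),br=f(560,12,.116),fr=f(727,495,.116))
for k,v in P.items(): print(k,np.round(v,4))
a=lambda d:np.degrees(np.arctan2(d[1],d[0]))
print("yaw",a(P['h1']-P['h2'])-90,a(P['bl']-P['br'])-90,a(P['br']-P['fr']),"idx",a(P['idx']-P['ring']))
w=(P['w1']+P['w2'])/2
print("wingmid",w,"handlemid",(P['h1']+P['h2'])/2,"wing",a(P['w1']-P['w2']),"tick",a(P['tick']-P['ring']))
print("len",np.linalg.norm(P['w1']-P['w2']),np.linalg.norm(P['h1']-P['h2']), "boxctr",(P['bl']+P['fr'])/2)
# depth-based check of top view around the wing and handle
s=ctrl.get_state(); R=Rn.from_rotvec(s['tool_rot']).as_matrix(); print(np.round(R,3).tolist(),s['position'])
cw=ctrl.camera_info("wrist"); o=-np.array(cw['R']).T@cw['t']; print("wristcam in tool",R.T@(o-s['position']),(R.T@np.array(cw['R']).T).round(3).tolist(),np.round(cw['intrinsics'],1).tolist())
```

```text
ring [ 0.5516 -0.0517  0.12  ]
idx [ 0.6083 -0.0367  0.12  ]
tick [ 0.599  -0.0451  0.13  ]
w1 [ 0.5894 -0.0473  0.156 ]
w2 [ 0.5155 -0.0557  0.156 ]
h1 [ 0.4432 -0.0227  0.151 ]
h2 [ 0.4714 -0.1276  0.151 ]
bl [0.6355 0.1087 0.116 ]
br [ 0.7054 -0.1477  0.116 ]
fr [ 0.4699 -0.211   0.116 ]
yaw 15.046048479728384 15.247212089575058 15.061457524075305 idx 14.857092996122704
wingmid [ 0.55247303 -0.05152406  0.156     ] handlemid [ 0.45732279 -0.07515055  0.151     ] wing 6.503993644278223 tick 8.003198078484587
len 0.07438708988856288 0.10871457954696172 boxctr [ 0.55270311 -0.05118564  0.116     ]
[[-0.897, 0.443, -0.001], [0.443, 0.897, -0.002], [-0.0, -0.002, -1.0]] [0.28769811 0.5823175  0.2215759 ]
wristcam in tool [ 0.07001516  0.00122172 -0.16224966] [[0.001, -0.967, -0.255], [1.0, 0.001, -0.001], [0.001, -0.255, 0.967]] [[319.5, 0.0, 278.6], [0.0, 319.5, 209.4], [0.0, 0.0, 1.0]]
```

```bash
python3 -m handwheel '[[0,0,0,0,0,0,9.7],[0,0,0,0,0,0,9.7],[0,0,0,0,0,0,9.7],[0,0,0,0,0,0,9.7],[0,0,0,0,0,0,9.8],[0,0,0,0,0,0,0]]' 30
python3 -m handwheel '[[0,-0.059,0.0057,0,0,0,0],[0,-0.059,0.0057,0,0,0,0],[0,-0.059,0.0057,0,0,0,0],[0,-0.059,0.0057,0,0,0,0],[0,-0.059,0.0057,0,0,0,0],[0,-0.059,0.0057,0,0,0,0],[0,-0.059,0.0057,0,0,0,0],[0,-0.059,0.0057,0,0,0,0],[0,-0.059,0.0057,0,0,0,0],[0,-0.059,0.0057,0,0,0,0],[0,-0.059,0.0057,0,0,0,0],[0,-0.059,0.0057,0,0,0,0]]'
cat >> h.py <<'E'
C=np.array([.5525,-.0515]); YAW=np.radians(15.1)
def where():
    s=ctrl.get_state(); p=np.array(s['position']); R=Rn.from_rotvec(s['tool_rot']).as_matrix()
    c,sn=np.cos(YAW),np.sin(YAW); d=np.array([[c,sn],[-sn,c]])@(p[:2]-C)*1e3
    print("t %.2f"%s['time'],"box xy mm",d.round(1),"r %.1f ang %.1f"%(np.hypot(*d),np.degrees(np.arctan2(d[1],d[0]))),"z %.4f"%p[2],"yaw tool y %.2f tilt %.2f"%(np.degrees(np.arctan2(R[1,1],R[0,1])),np.degrees(np.arccos(-R[2,2]))),"F",s['ft_force'].round(1),"T",s['torque'].round(3),"w",round(float(s['grip_width']),3))
    return s
def rect(name,tag,S=560,half=.07,z=.13):
    """picture rectified onto the dial face: box x up, box y left"""
    cam=ctrl.camera_info(name); im,_=ctrl.get_image(name)
    b=np.array([[1,1],[1,-1],[-1,-1],[-1,1]])*half   # box corners: (x,y)
    c,sn=np.cos(YAW),np.sin(YAW); w=(np.array([[c,-sn],[sn,c]])@b.T).T+C
    src=np.float32([proj(cam,[*q,z]) for q in w]); dst=np.float32([[0,0],[S,0],[S,S],[0,S]])
    o=cv2.warpPerspective(im,cv2.getPerspectiveTransform(src,dst),(S,S)); cv2.imwrite(f"pics/{tag}.png",o); return o
E
python3 - <<'E'
from h import *
where(); a=rect("wrist","w1"); b=rect("top","t1"); cv2.imwrite("pics/v1.png",cv2.resize(np.hstack([a,b]),(800,400)))
E
```

```text
time: 0.85
position: [0.2877, 0.5825, 0.222]
tool_rot: [1.907, 2.496, -0.001]
ft_force: [-0.3, 0.2, 0.2]
grip_width: 0.4
grip_force: 0.0
time: 2.35
position: [0.5389, -0.0845, 0.2227]
tool_rot: [1.905, 2.498, 0.001]
ft_force: [1.1, 0.1, -0.4]
grip_width: 0.006
grip_force: 0.0
t 2.35 box xy mm [-21.7 -28.3] r 35.7 ang -127.5 z 0.2227 yaw tool y 15.36 tilt 0.05 F [ 1.1  0.1 -0.4] T [-0.055 -0.047  0.013] w 0.006
```

View pics/v1.png

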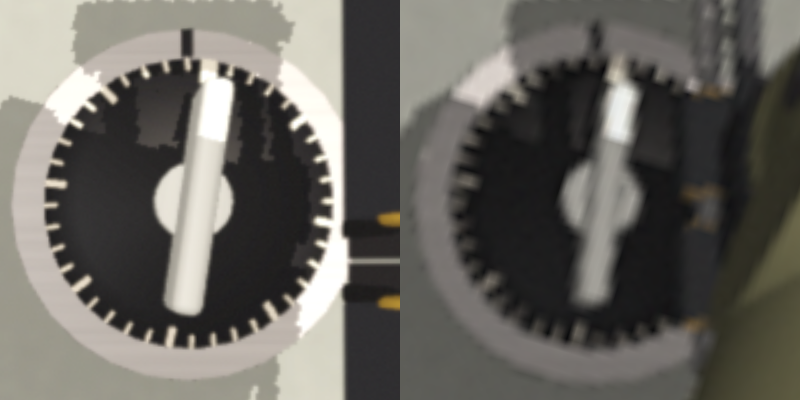

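The rectified wrist view (left half) shows the index at (187,40), the zero tick at (210,72) and the dial centre at (189,203). The reading is 39, so it takes −94 numbers to reach 25 for the third time. I'll push with shut tips at a radius of 35 mm.

```bash
sed -i 's/^C=.*; YAW/C=np.array([.5515,-.0497]); YAW/' h.py
python3 -m handwheel '[[0,0,0.0037,0.04,0,0,0],[0,0,0,0.03,0,0,0],[0,0,0,0.0157,0,0,0]]'
python3 -m handwheel '[[0,0.0078,-0.0093,0,0,0,0],[0,0.0105,-0.0061,0,0,0,0],[0,0.012,-0.0021,0,0,0,0],[0,0.012,0.0021,0,0,0,0]]'
python3 - <<'E'
from h import *
where(); a=rect("wrist","w2"); b=rect("top","t2"); cv2.imwrite("pics/v2.png",cv2.resize(np.hstack([a,b]),(800,400)))
E
```

```text
time: 2.82
position: [0.541, -0.0813, 0.1351]
tool_rot: [-1.905, -2.495, 0.002]
ft_force: [0.6, 0.1, 1.4]
grip_width: 0.002
grip_force: 0.0
time: 3.32
position: [0.5162, -0.0445, 0.1378]
tool_rot: [1.909, 2.494, 0.002]
ft_force: [-0.2, -2.0, -0.0]
grip_width: 0.006
grip_force: 0.8
t 3.33 box xy mm [-32.7  14.2] r 35.7 ang 156.5 z 0.1378 yaw tool y 15.12 tilt 0.09 F [-0.2 -2.  -0. ] T [-0.508  0.075  0.041] w 0.006
```

View pics/v2.png

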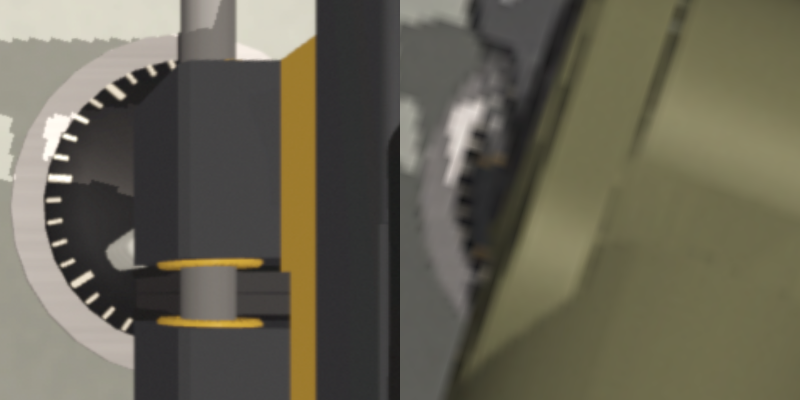

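The push works: the shut tips are at the lower right of the dial, force is about 2 N, and the dial's left half stays visible. I'll continue two turns to just short of the third 25.

```bash
H="python3 -m handwheel"
$H '[[0,0.0105,0.0061,0,0,0,0],[0,0.0078,0.0093,0,0,0,0],[0,0.0042,0.0114,0,0,0,0],[0,0,0.0122,0,0,0,0],[0,-0.0042,0.0114,0,0,0,0],[0,-0.0078,0.0093,0,0,0,0],[0,-0.0105,0.0061,0,0,0,0],[0,-0.012,0.0021,0,0,0,0],[0,-0.012,-0.0021,0,0,0,0]]' | head -4
$H '[[0,-0.0105,-0.0061,0,0,0,0],[0,-0.0078,-0.0093,0,0,0,0],[0,-0.0042,-0.0114,0,0,0,0],[0,0,-0.0122,0,0,0,0],[0,0.0042,-0.0114,0,0,0,0],[0,0.0078,-0.0093,0,0,0,0],[0,0.0105,-0.0061,0,0,0,0],[0,0.012,-0.0021,0,0,0,0],[0,0.012,0.0021,0,0,0,0]]' | head -4
$H '[[0,0.0105,0.0061,0,0,0,0],[0,0.0078,0.0093,0,0,0,0],[0,0.0042,0.0114,0,0,0,0],[0,0,0.0122,0,0,0,0],[0,-0.0042,0.0114,0,0,0,0],[0,-0.0078,0.0093,0,0,0,0],[0,-0.0105,0.0061,0,0,0,0],[0,-0.012,0.0021,0,0,0,0],[0,-0.012,-0.0021,0,0,0,0]]' | head -4
$H '[[0,-0.0105,-0.0061,0,0,0,0],[0,-0.0078,-0.0093,0,0,0,0],[0,-0.0042,-0.0114,0,0,0,0],[0,0,-0.0122,0,0,0,0],[0,0.0042,-0.0114,0,0,0,0],[0,0.0078,-0.0093,0,0,0,0],[0,0.0105,-0.0061,0,0,0,0],[0,0.012,-0.0021,0,0,0,0],[0,0.012,0.0021,0,0,0,0]]' | head -4
$H '[[0,0.0105,0.0061,0,0,0,0],[0,0.0078,0.0093,0,0,0,0],[0,0.0026,0.0055,0,0,0,0],[0,0.0016,0.0059,0,0,0,0],[0,0,0,0,0,0,0]]' | head -4
python3 -c "
from h import *; where()"
$H '[[0,0,0,-0.0425,0,0,0],[0,0,0,-0.0425,0,0,0],[0,-0.04,0,0,0,0,0],[0,-0.04,0,0,0,0,0],[0,0,0,0,0,0,0]]' | head -2
cat >> h.py <<'E'
def dialread(tag):
    o=rect("wrist",tag); where(); g=cv2.cvtColor(o,cv2.COLOR_BGR2GRAY)
    m=cv2.morphologyEx((g<75).astype(np.uint8),cv2.MORPH_OPEN,np.ones((7,7))); n,l,st,ce=cv2.connectedComponentsWithStats(m)
    print(sorted([(int(q[4]),q[:4].tolist()) for q in st[1:]])[-3:])
E
python3 -c "
from h import *; dialread('r1')"
```

```text
time: 4.55
position: [0.5867, -0.0518, 0.1371]
tool_rot: [1.91, 2.494, 0.001]
ft_force: [-0.7, 2.2, 0.4]
time: 5.68
position: [0.5152, -0.0444, 0.1366]
tool_rot: [-1.909, -2.494, 0.002]
ft_force: [-0.9, -2.9, 0.9]
time: 6.8
position: [0.5869, -0.0515, 0.1371]
tool_rot: [1.909, 2.494, 0.002]
ft_force: [0.1, 3.6, 0.2]
time: 7.92
position: [0.515, -0.0445, 0.1366]
tool_rot: [-1.909, -2.493, 0.002]
ft_force: [-0.7, -2.8, -0.4]
time: 8.55
position: [0.5366, -0.016, 0.1366]
tool_rot: [-1.91, -2.494, -0.0]
ft_force: [-1.2, -0.3, -0.8]
t 8.55 box xy mm [-5.6 36.4] r 36.9 ang 98.8 z 0.1366 yaw tool y 15.11 tilt 0.02 F [-1.2 -0.3 -0.8] T [-0.075  0.238 -0.057] w 0.002
time: 9.18
position: [0.558, -0.0975, 0.2227]
t 9.22 box xy mm [ -5.7 -45.3] r 45.6 ang -97.2 z 0.2223 yaw tool y 14.93 tilt 0.12 F [-0.3  1.2  0.5] T [-0.038  0.038  0.   ] w 0.003
[(87, [266, 39, 9, 10]), (94745, [74, 82, 400, 400])]
```

View pics/r1.png

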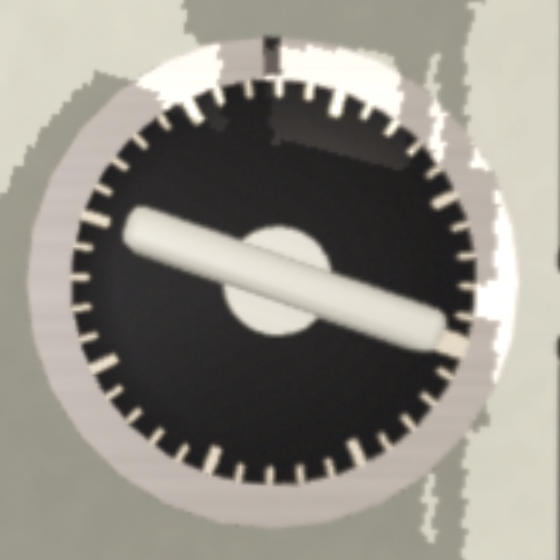

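The picture shows the dial centre at (274,282), the zero tick at (455,345) and the index at (272,55), giving a reading of 27.9. Another −26° is needed. I'll move the tool to about 74° and read by code from the wing axis.

```bash
cat >> h.py <<'E'
def wing(o):
    g=cv2.cvtColor(o,cv2.COLOR_BGR2GRAY); y,x=np.mgrid[:560,:560]; r=np.hypot(x-274,y-282)
    m=((g>125)&(r<165)).astype(np.uint8); n,l,st,ce=cv2.connectedComponentsWithStats(m); k=1+np.argmax(st[1:,4])
    p=np.argwhere(l==k)[:,::-1].astype(np.float32); vx,vy,_,_=cv2.fitLine(p,cv2.DIST_L2,0,.01,.01).ravel()
    a=np.degrees(np.arctan2(-vx,-vy))%180   # box angle, ccw from up
    print("wing axis %.1f -> reading %.2f or %.2f"%(a,a/9,a/9+20),"n",len(p)); return a
def look(tag): where(); wing(rect("wrist",tag))
E
python3 -c "
from h import *
wing(cv2.imread('pics/w1.png')); wing(cv2.imread('pics/r1.png'))"
H="python3 -m handwheel"
$H '[[0,0.04,0,0,0,0,0],[0,0.04,0,0,0,0,0],[0,0,0,0.0425,0,0,0],[0,0,0,0.0425,0,0,0],[0,0.0005,0.0049,0,0,0,0],[0,-0.0002,0.0049,0,0,0,0],[0,-0.001,0.0054,0,0,0,0],[0,0,0,0,0,0,0]]' | head -4
python3 -c "
from h import *; where()"
$H '[[0,0,0,-0.0425,0,0,0],[0,0,0,-0.0425,0,0,0],[0,-0.04,0,0,0,0,0],[0,-0.04,0,0,0,0,0],[0,0,0,0,0,0,0]]' | head -2
python3 -c "
from h import *; look('r2')"
```

```text
wing axis 171.5 -> reading 19.05 or 39.05 n 21165
wing axis 70.6 -> reading 7.85 or 27.85 n 19292
time: 10.22
position: [0.5529, -0.0128, 0.1384]
tool_rot: [1.908, 2.492, 0.004]
ft_force: [-1.2, 0.8, 0.0]
t 10.22 box xy mm [10.9 35.2] r 36.9 ang 72.8 z 0.1384 yaw tool y 15.12 tilt 0.20 F [-1.2  0.8  0. ] T [0.085 0.211 0.055] w 0.005
time: 10.85
position: [0.5733, -0.0951, 0.2237]
t 10.85 box xy mm [  9.2 -49.5] r 50.3 ang -79.4 z 0.2237 yaw tool y 14.74 tilt 0.30 F [-0.2  1.2  0.9] T [-0.068  0.102  0.039] w 0.001
wing axis 41.2 -> reading 4.58 or 24.58 n 19064
```

The dial stands on 24.6, within tolerance. Now left, past 30 once, to just short of the second 30.

```bash
H="python3 -m handwheel"
$H '[[0,0.0291,-0.021,0,0,0,0],[0,0.0291,-0.021,0,0,0,0],[0,0,0,0.0425,0,0,0],[0,0,0,0.0425,0,0,0],[0,0,0,0,0,0,0]]' | head -4
python3 -c "
from h import *; where()"
$H '[[0,-0.012,-0.0021,0,0,0,0],[0,-0.012,0.0021,0,0,0,0],[0,-0.0105,0.0061,0,0,0,0],[0,-0.0078,0.0093,0,0,0,0],[0,-0.0042,0.0114,0,0,0,0],[0,0,0.0122,0,0,0,0],[0,0.0042,0.0114,0,0,0,0],[0,0.0078,0.0093,0,0,0,0],[0,0.0105,0.0061,0,0,0,0]]' | head -4
$H '[[0,0.012,0.0021,0,0,0,0],[0,0.012,-0.0021,0,0,0,0],[0,0.0105,-0.0061,0,0,0,0],[0,0.0078,-0.0093,0,0,0,0],[0,0.0042,-0.0114,0,0,0,0],[0,0,-0.0122,0,0,0,0],[0,-0.0042,-0.0114,0,0,0,0],[0,-0.0078,-0.0093,0,0,0,0],[0,-0.0105,-0.0061,0,0,0,0]]' | head -4
$H '[[0,-0.012,-0.0021,0,0,0,0],[0,-0.012,0.0021,0,0,0,0],[0,-0.0055,0.0026,0,0,0,0],[0,-0.005,0.0035,0,0,0,0],[0,0,0,0,0,0,0]]' | head -4
python3 -c "
from h import *; where()"
$H '[[0,0,0,-0.0425,0,0,0],[0,0,0,-0.0425,0,0,0],[0,-0.02,0,0,0,0,0],[0,0,0,0,0,0,0]]' | head -2
python3 -c "
from h import *; look('r3')"
```

```text
time: 11.52
position: [0.5142, -0.0436, 0.1349]
tool_rot: [-1.906, -2.493, 0.004]
ft_force: [0.1, -0.7, 0.9]
t 11.53 box xy mm [-34.4  15.6] r 37.8 ang 155.6 z 0.1349 yaw tool y 15.22 tilt 0.26 F [ 0.1 -0.7  0.9] T [-0.031  0.021 -0.044] w 0.006
time: 12.65
position: [0.5868, -0.0507, 0.137]
tool_rot: [1.909, 2.493, -0.0]
ft_force: [-0.6, -3.1, 0.0]
time: 13.78
position: [0.5153, -0.0455, 0.1367]
tool_rot: [-1.909, -2.493, -0.001]
ft_force: [0.8, 3.5, -0.8]
time: 14.4
position: [0.5316, -0.0778, 0.1367]
tool_rot: [1.91, 2.493, -0.002]
ft_force: [0.4, 0.1, -0.2]
t 14.40 box xy mm [-26.5 -21.9] r 34.4 ang -140.4 z 0.1367 yaw tool y 15.08 tilt 0.09 F [ 0.4  0.1 -0.2] T [-0.097  0.02  -0.027] w 0.004
time: 14.9
position: [0.5367, -0.098, 0.2225]
t 14.90 box xy mm [-26.8 -42.7] r 50.5 ang -122.1 z 0.2225 yaw tool y 14.96 tilt 0.13 F [-0.   0.4  0.1] T [-0.06   0.094 -0.013] w 0.004
wing axis 70.4 -> reading 7.82 or 27.82 n 20924
```

```bash
H="python3 -m handwheel"
$H '[[0,0.02,0,0,0,0,0],[0,0,0,0.0425,0,0,0],[0,0,0,0.0425,0,0,0],[0,-0.0043,0.0043,0,0,0,0],[0,-0.0029,0.004,0,0,0,0],[0,0,0,0,0,0,0]]' | head -4
python3 -c "
from h import *; where()"
$H '[[0,0,0,-0.0425,0,0,0],[0,0,0,-0.0425,0,0,0],[0,-0.02,0,0,0,0,0],[0,0,0,0,0,0,0]]' | head -2
python3 -c "
from h import *; look('r4')"
```

```text
time: 15.7
position: [0.5424, -0.082, 0.1384]
tool_rot: [1.909, 2.492, 0.002]
ft_force: [-0.7, 0.2, -0.1]
t 15.70 box xy mm [-17.2 -28.9] r 33.6 ang -120.8 z 0.1384 yaw tool y 15.09 tilt 0.14 F [-0.7  0.2 -0.1] T [-0.073  0.213  0.008] w 0.002
time: 16.2
position: [0.5473, -0.1027, 0.2239]
t 16.20 box xy mm [-17.8 -50.1] r 53.2 ang -109.6 z 0.2239 yaw tool y 14.95 tilt 0.24 F [-0.1  0.4 -0.1] T [-0.044  0.034 -0.012] w 0.006
wing axis 85.7 -> reading 9.52 or 29.52 n 19667
```

It stands on 29.5, within tolerance. Now right again in 10° steps, checking the moment about the dial axis after each one and stopping when it rises.

```bash
cat >> h.py <<'E'
def tau():
    s=ctrl.get_state(); d=np.array(s['position'])[:2]-C; F=s['ft_force']; T=s['torque']
    return -(d[0]*F[1]-d[1]*F[0]+T[2]), np.degrees(np.arctan2(d[1],d[0])-YAW)%360, s['time']
E
cat > chk.py <<'E'
import sys
from h import *
t,a,tm=tau(); print("%.2f tool %.1f tau %.3f"%(tm,a,t)); sys.exit(abs(t)>float(sys.argv[1]))
E
H="python3 -m handwheel"; K="python3 chk.py 0.17"
$H '[[0,0.0361,-0.004,0,0,0,0],[0,0.0361,-0.0043,0,0,0,0],[0,0,0,0.0425,0,0,0],[0,0,0,0.0425,0,0,0],[0,0,0,0,0,0,0]]' >/dev/null; $K
($H '[[0,0.0043,0.0043,0,0,0,0]]' && $H '[[0,0.0035,0.005,0,0,0,0]]' && $H '[[0,0.0026,0.0055,0,0,0,0]]')>/dev/null; $K &&
$H '[[0,0.0016,0.0059,0,0,0,0]]' >/dev/null && $K &&
$H '[[0,0.0005,0.0061,0,0,0,0]]' >/dev/null && $K &&
$H '[[0,-0.0005,0.0061,0,0,0,0]]' >/dev/null && $K &&
$H '[[0,-0.0016,0.0059,0,0,0,0]]' >/dev/null && $K &&
$H '[[0,-0.0026,0.0055,0,0,0,0]]' >/dev/null && $K &&
$H '[[0,-0.0035,0.005,0,0,0,0]]' >/dev/null && $K &&
$H '[[0,-0.0043,0.0043,0,0,0,0]]' >/dev/null && $K &&
$H '[[0,-0.005,0.0035,0,0,0,0]]' >/dev/null && $K &&
$H '[[0,-0.0055,0.0026,0,0,0,0]]' >/dev/null && $K &&
$H '[[0,-0.0059,0.0016,0,0,0,0]]' >/dev/null && $K &&
$H '[[0,-0.0061,0.0005,0,0,0,0]]' >/dev/null && $K &&
$H '[[0,-0.0061,-0.0005,0,0,0,0]]' >/dev/null && $K &&
$H '[[0,-0.0059,-0.0016,0,0,0,0]]' >/dev/null && $K &&
$H '[[0,-0.0055,-0.0026,0,0,0,0]]' >/dev/null && $K &&
$H '[[0,-0.005,-0.0035,0,0,0,0]]' >/dev/null && $K
```

```text
16.88 tool 138.7 tau 0.025
17.25 tool 107.8 tau -0.039False
False
```

```bash
sed -i 's/sys.exit(abs(t)>float(sys.argv\[1\]))/sys.exit(int(abs(t)>float(sys.argv[1])))/' chk.py
H="python3 -m handwheel"; K="python3 chk.py 0.17"
$H '[[0,0.0016,0.0059,0,0,0,0]]' >/dev/null && $K &&
$H '[[0,0.0005,0.0061,0,0,0,0]]' >/dev/null && $K &&
$H '[[0,-0.0005,0.0061,0,0,0,0]]' >/dev/null && $K &&
$H '[[0,-0.0016,0.0059,0,0,0,0]]' >/dev/null && $K &&
$H '[[0,-0.0026,0.0055,0,0,0,0]]' >/dev/null && $K &&
$H '[[0,-0.0035,0.005,0,0,0,0]]' >/dev/null && $K &&
$H '[[0,-0.0043,0.0043,0,0,0,0]]' >/dev/null && $K &&
$H '[[0,-0.005,0.0035,0,0,0,0]]' >/dev/null && $K &&
$H '[[0,-0.0055,0.0026,0,0,0,0]]' >/dev/null && $K &&
$H '[[0,-0.0059,0.0016,0,0,0,0]]' >/dev/null && $K &&
$H '[[0,-0.0061,0.0005,0,0,0,0]]' >/dev/null && $K &&
$H '[[0,-0.0061,-0.0005,0,0,0,0]]' >/dev/null && $K &&
$H '[[0,-0.0059,-0.0016,0,0,0,0]]' >/dev/null && $K &&
$H '[[0,-0.0055,-0.0026,0,0,0,0]]' >/dev/null && $K &&
$H '[[0,-0.005,-0.0035,0,0,0,0]]' >/dev/null && $K
```

```text
17.38 tool 99.5 tau -0.116
17.50 tool 90.1 tau -0.013
17.62 tool 80.3 tau -0.089
17.75 tool 70.5 tau -0.086
17.88 tool 60.7 tau -0.089
18.00 tool 51.0 tau -0.075
18.12 tool 41.3 tau -0.007
18.25 tool 31.6 tau -0.042
18.38 tool 22.4 tau -0.053
18.50 tool 12.7 tau -0.066
18.62 tool 2.5 tau -0.080
18.75 tool 352.2 tau -0.045
18.88 tool 341.9 tau 0.032
19.00 tool 331.7 tau -0.010
19.12 tool 321.3 tau -0.082
```

Nothing caught yet (nominal 320°), so I'll go on.

```bash
H="python3 -m handwheel"; K="python3 chk.py 0.17"
$H '[[0,-0.0043,-0.0043,0,0,0,0]]' >/dev/null && $K &&
$H '[[0,-0.0035,-0.005,0,0,0,0]]' >/dev/null && $K &&
$H '[[0,-0.0026,-0.0055,0,0,0,0]]' >/dev/null && $K &&
$H '[[0,-0.0016,-0.0059,0,0,0,0]]' >/dev/null && $K &&
$H '[[0,-0.0005,-0.0061,0,0,0,0]]' >/dev/null && $K &&
$H '[[0,0.0005,-0.0061,0,0,0,0]]' >/dev/null && $K &&
$H '[[0,0.0016,-0.0059,0,0,0,0]]' >/dev/null && $K &&
$H '[[0,0.0026,-0.0055,0,0,0,0]]' >/dev/null && $K &&
$H '[[0,0.0035,-0.005,0,0,0,0]]' >/dev/null && $K &&
$H '[[0,0.0043,-0.0043,0,0,0,0]]' >/dev/null && $K &&
$H '[[0,0.005,-0.0035,0,0,0,0]]' >/dev/null && $K &&
$H '[[0,0.0055,-0.0026,0,0,0,0]]' >/dev/null && $K &&
$H '[[0,0.0059,-0.0016,0,0,0,0]]' >/dev/null && $K
```

```text
19.25 tool 311.0 tau -0.089
19.38 tool 300.6 tau -0.079
19.50 tool 290.8 tau -0.108
19.62 tool 280.3 tau 0.018
19.75 tool 269.0 tau -0.043
19.88 tool 259.6 tau -0.247
```

The moment rises at tool 260°, so the bolt is caught. Smaller steps now.

```bash
H="python3 -m handwheel"; K="python3 chk.py 0.36"
$H '[[0,0,0,0,0,0,0]]' >/dev/null && $K &&
$H '[[0,0.0004,-0.0018,0,0,0,0]]' >/dev/null && $K &&
$H '[[0,0.0004,-0.0018,0,0,0,0]]' >/dev/null && $K &&
$H '[[0,0.0005,-0.0018,0,0,0,0]]' >/dev/null && $K &&
$H '[[0,0.0006,-0.0017,0,0,0,0]]' >/dev/null && $K &&
$H '[[0,0.0006,-0.0017,0,0,0,0]]' >/dev/null && $K &&
$H '[[0,0.0007,-0.0017,0,0,0,0]]' >/dev/null && $K &&
$H '[[0,0.0008,-0.0016,0,0,0,0]]' >/dev/null && $K &&
$H '[[0,0.0009,-0.0016,0,0,0,0]]' >/dev/null && $K &&
$H '[[0,0.0009,-0.0016,0,0,0,0]]' >/dev/null && $K
```

```text
20.00 tool 259.7 tau -0.087
20.12 tool 259.0 tau -0.217
20.25 tool 257.0 tau -0.186
20.38 tool 254.3 tau -0.137
20.50 tool 251.5 tau -0.227
20.62 tool 248.7 tau -0.227
20.75 tool 246.2 tau -0.310
20.88 tool 243.4 tau -0.276
21.00 tool 240.6 tau -0.261
21.12 tool 237.6 tau -0.265
```

```bash
H="python3 -m handwheel"; K="python3 chk.py 0.36"
$H '[[0,0.0007,-0.001,0,0,0,0]]' >/dev/null && $K &&
$H '[[0,0.0007,-0.001,0,0,0,0]]' >/dev/null && $K &&
$H '[[0,0.0007,-0.001,0,0,0,0]]' >/dev/null && $K &&
$H '[[0,0.0008,-0.0009,0,0,0,0]]' >/dev/null && $K &&
$H '[[0,0.0008,-0.0009,0,0,0,0]]' >/dev/null && $K &&
$H '[[0,0.0008,-0.0009,0,0,0,0]]' >/dev/null && $K &&
$H '[[0,0.0009,-0.0008,0,0,0,0]]' >/dev/null && $K &&
$H '[[0,0.0009,-0.0008,0,0,0,0]]' >/dev/null && $K; python3 -c "
from h import *; where()"
```

```text
21.25 tool 235.5 tau -0.336
21.38 tool 233.7 tau -0.286
21.50 tool 232.1 tau -0.325
21.62 tool 231.5 tau -0.372
t 21.62 box xy mm [-21.5 -27.1] r 34.6 ang -128.5 z 0.1385 yaw tool y 15.09 tilt 0.61 F [12.6 -3.8 -3.4] T [-1.004 -2.704 -0.081] w 0.008
```

```bash
H="python3 -m handwheel"; K="python3 chk.py 0.42"
$H '[[0,0,0,0,0,0,0]]' >/dev/null && $K &&
$H '[[0,0.0005,-0.0006,0,0,0,0]]' >/dev/null && $K &&
$H '[[0,0.0005,-0.0006,0,0,0,0]]' >/dev/null && $K && 
$H '[[0,0.0005,-0.0006,0,0,0,0]]' >/dev/null && $K ; python3 -c "
from h import *; where()"
```

```text
21.75 tool 231.5 tau -0.313
21.88 tool 231.1 tau -0.444
t 21.88 box xy mm [-21.8 -27. ] r 34.7 ang -128.9 z 0.1385 yaw tool y 15.07 tilt 0.67 F [13.5 -3.8 -3.4] T [-1.079 -2.981 -0.04 ] w 0.006
```

```bash
H="python3 -m handwheel"; K="python3 chk.py 0.9"
$H '[[0,0,0,0,0,0,0]]' >/dev/null && $K; $H '[[0,0.0004,-0.0005,0,0,0,0]]' >/dev/null && $K && $H '[[0,0,0,0,0,0,0]]' >/dev/null && $K;  python3 -c "
from h import *; where()"
```

```text
22.00 tool 231.1 tau -0.363
22.12 tool 230.8 tau -0.471
22.25 tool 230.8 tau -0.394
t 22.25 box xy mm [-22. -27.] r 34.9 ang -129.2 z 0.1386 yaw tool y 15.07 tilt 0.73 F [12.9 -4.8 -4.7] T [-1.113 -2.985 -0.086] w 0.004
```

The bolt is against its stop: about 0.4 Nm and no further travel. I'll back off, lift, and check the dial.

```bash
H="python3 -m handwheel"
$H '[[0,-0.004,0.004,0,0,0,0],[0,0,0,-0.0425,0,0,0],[0.04,0,0,-0.0425,0,0,0],[0.04,0,0,0,0,0,0]]' | head -2
python3 -c "
from h import *; look('r5')"
```

```text
time: 22.75
position: [0.5381, -0.0823, 0.2248]
t 22.75 box xy mm [-21.4 -28. ] r 35.2 ang -127.5 z 0.2248 yaw tool y 15.11 tilt 0.22 F [-0.2 -0.1  0.3] T [-0.095  0.078  0.015] w 0.151
wing axis 22.2 -> reading 2.47 or 22.47 n 22205
```

```bash
H="python3 -m handwheel"
$H '[[0.04,0.014,-0.0381,0,0,0,0],[0.04,0.014,-0.0381,0,0,0,0],[0.04,0,0,0,0,0,0]]' >/dev/null
python3 -c "
from h import *; where()
im,_=ctrl.get_image('wrist'); cv2.imwrite('pics/g1.png',im)"
$H '[[0.04,0,0,0.04,0,0,0],[0.04,0,0,0.03,0,0,0],[0.04,0,0,0.012,0,0,0],[0.04,0,0,0.009,0,0,0],[0.04,0,0,0,0,0,0]]' | head -4
$H '[[0,0,0,0,0,0,0],[0,0,0,0,0,0,0],[0,0,0,0,0,0,0],[0,0,0,0,0,0,0],[0,0,0,0,0,0,0]]' 40
python3 -c "
from h import *; where()"
```

```text
t 23.18 box xy mm [-101.7    2.1] r 101.7 ang 178.8 z 0.2203 yaw tool y 15.18 tilt 0.26 F [ 1.3  0.7 -0. ] T [-0.08  -0.025 -0.028] w 0.443
time: 23.85
position: [0.4564, -0.0748, 0.1308]
tool_rot: [1.91, 2.494, -0.001]
ft_force: [-0.3, -0.7, 0.1]
time: 24.48
position: [0.4564, -0.0746, 0.1311]
tool_rot: [1.91, 2.494, 0.001]
ft_force: [-0.7, 0.8, 1.0]
grip_width: 0.108
grip_force: 40.0
t 24.48 box xy mm [-98.3   0.7] r 98.3 ang 179.6 z 0.1311 yaw tool y 15.12 tilt 0.04 F [-0.7  0.8  1. ] T [ 0.005 -0.082 -0.016] w 0.108
```

View pics/g1.png

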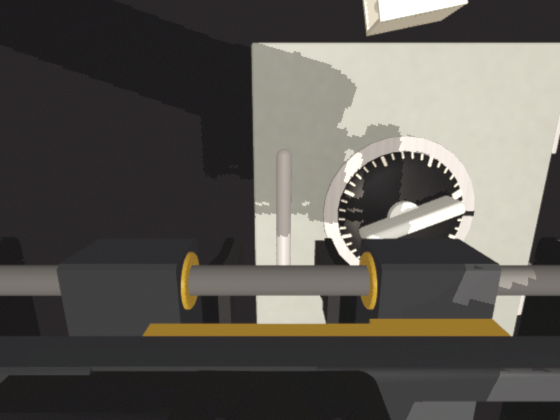

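The picture shows the handle bar at (285,230) lying between the open fingers, and the dial at about 2.5–3. The grip is good. I'll try the first 5° of lift.

```bash
H="python3 -m handwheel"
$H '[[0,0,0.001,-0.0047,0,0,0],[0,0,0.0011,-0.0047,0,0,0],[0,0,0.0011,-0.0047,0,0,0],[0,0,0.0012,-0.0047,0,0,0],[0,0,0,0,0,0,0]]' 
python3 -c "
from h import *; where()"
```

```text
time: 25.1
position: [0.4602, -0.0736, 0.1489]
tool_rot: [1.91, 2.494, -0.001]
ft_force: [5.5, -0.5, -10.6]
grip_width: 0.107
grip_force: 39.9
t 25.10 box xy mm [-94.3   0.7] r 94.3 ang 179.6 z 0.1489 yaw tool y 15.12 tilt 0.05 F [  5.5  -0.5 -10.6] T [-0.228 -0.737 -0.006] w 0.107
```

The lid is coming up with 10.6 N, so the bolt is drawn. I'll follow the arc.

```bash
H="python3 -m handwheel"
$H '[[0,0,0.0029,-0.0092,0,0,0],[0,0,0.0031,-0.0092,0,0,0],[0,0,0.0037,-0.009,0,0,0],[0,0,0.0039,-0.0088,0,0,0],[0,0,0.0045,-0.0087,0,0,0],[0,0,0.0047,-0.0084,0,0,0],[0,0,0.0052,-0.0082,0,0,0],[0,0,0.0054,-0.008,0,0,0],[0,0,0.0059,-0.0077,0,0,0],[0,0,0.006,-0.0075,0,0,0]]'
python3 -c "
from h import *; where()"
$H '[[0,0,0.0065,-0.0072,0,0,0],[0,0,0.0067,-0.0069,0,0,0],[0,0,0.0072,-0.0066,0,0,0],[0,0,0.0073,-0.0063,0,0,0],[0,0,0.0076,-0.006,0,0,0],[0,0,0.0078,-0.0056,0,0,0],[0,0,0,0,0,0,0]]'
python3 -c "
from h import *; where()"
```

```text
time: 26.35
position: [0.5023, -0.0622, 0.2346]
tool_rot: [-1.908, -2.491, 0.005]
ft_force: [-6.3, -3.0, -8.7]
grip_width: 0.114
grip_force: 40.0
t 26.35 box xy mm [-50.7   0.7] r 50.7 ang 179.2 z 0.2346 yaw tool y 15.08 tilt 0.29 F [-6.3 -3.  -8.7] T [-0.686  1.696 -0.004] w 0.114
time: 27.22
position: [0.544, -0.0509, 0.2755]
tool_rot: [-1.908, -2.491, 0.004]
ft_force: [-12.3, -1.8, 3.0]
grip_width: 0.112
grip_force: 40.0
t 27.23 box xy mm [-7.6  0.8] r 7.6 ang 174.3 z 0.2755 yaw tool y 15.09 tilt 0.25 F [-12.3  -1.8   3. ] T [-0.555  2.877  0.006] w 0.112
```

```bash
H="python3 -m handwheel"
$H '[[0,0,0.0082,-0.0052,0,0,0],[0,0,0.0083,-0.005,0,0,0],[0,0,0.0085,-0.0046,0,0,0],[0,0,0.0087,-0.0042,0,0,0],[0,0,0.0089,-0.0038,0,0,0],[0,0,0.0091,-0.0034,0,0,0],[0,0,0.0092,-0.003,0,0,0],[0,0,0.0093,-0.0026,0,0,0],[0,0,0.0095,-0.0022,0,0,0],[0,0,0.0095,-0.0018,0,0,0],[0,0,0,0,0,0,0]]'
python3 -c "
from h import *; s=where()
im,_=ctrl.get_image('scene'); cv2.imwrite('pics/s2.png',im)"
```

```text
time: 28.6
position: [0.6328, -0.0271, 0.314]
tool_rot: [1.907, 2.493, 0.005]
ft_force: [-6.5, -1.9, 8.3]
grip_width: 0.113
grip_force: 40.0
t 28.60 box xy mm [84.4  0.6] r 84.4 ang 0.4 z 0.3140 yaw tool y 15.18 tilt 0.24 F [-6.5 -1.9  8.3] T [-0.415  1.79   0.019] w 0.113
```

View pics/s2.png

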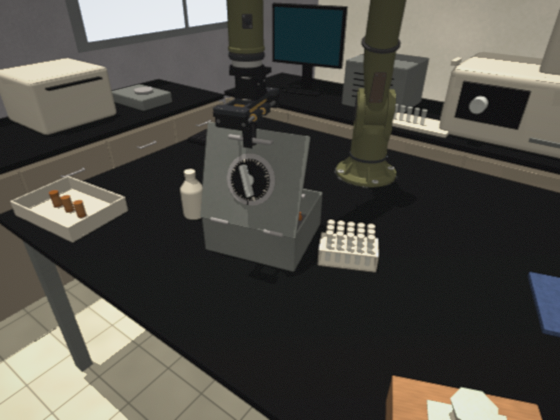

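The lid stands at about 70°, with the bottle and rack undisturbed. I'll release with a small opening and withdraw straight up.

```bash
H="python3 -m handwheel"
$H '[[0.021,0,0,0,0,0,0],[0.021,0,0,0,0,0,0],[0.021,0,0,0,0,0,0]]' 
$H '[[0.021,0,0,-0.01,0,0,0],[0.021,0,0,-0.02,0,0,0],[0.021,0,0,-0.03,0,0,0],[0.021,0,0,-0.04,0,0,0],[0.021,0,0,-0.03,0,0,0],[0.021,0,0,0,0,0,0],[0.021,0,0,0,0,0,0],[0.021,0,0,0,0,0,0],[0.021,0,0,0,0,0,0]]'
python3 -c "
from h import *; s=where()
im,_=ctrl.get_image('scene'); cv2.imwrite('pics/s3.png',im)"
```

```text
time: 29.02
position: [0.6328, -0.0264, 0.3097]
tool_rot: [1.907, 2.494, 0.003]
ft_force: [-0.3, -0.0, -0.0]
grip_width: 0.236
grip_force: 0.0
time: 30.15
position: [0.6316, -0.027, 0.4379]
tool_rot: [-1.909, -2.493, 0.001]
ft_force: [-0.0, 0.2, 0.7]
grip_width: 0.24
grip_force: 0.0
t 30.15 box xy mm [83.2  1. ] r 83.2 ang 0.7 z 0.4379 yaw tool y 15.12 tilt 0.09 F [-0.   0.2  0.7] T [-0.058  0.028 -0.043] w 0.24
```

View pics/s3.png

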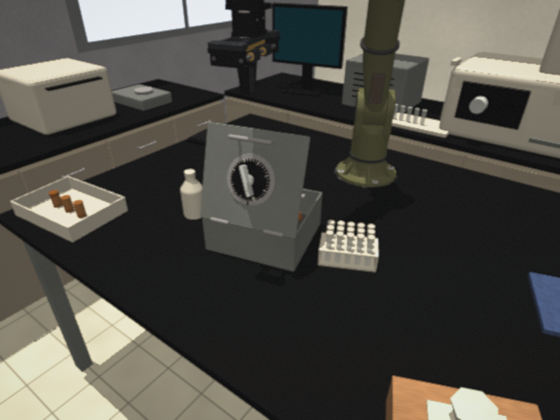

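The lid stands open by itself, with its top edge near (255,135). The gripper is clear above it, and the bottle (192,195) and rack (348,243) haven't moved.

```bash
python3 -c "
from bench import ctrl; print(ctrl.close_job())"
```

```text
the job is handed in; nothing more can be done
None
```

The lock box is open and the job is handed in at about 30 s: the dial went right to 25, left to 30, then right to its stop (about 0.4–0.5 Nm). The lid stands by itself at about 70°, and the bottle and rack haven't moved.

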